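# Find the loose clamp-rail bolt and hold its guard cap open

### The arm

A 7-joint arm with a two-finger parallel gripper is mounted at the origin on the work surface. World frame = base frame: x ahead of the robot, y to its left, z up, the work surface at z = 0. Lengths are in m, angles in rad, forces in N, time in s.
With the tool pointing down it reaches from about 0.4 to 0.925 m from the base axis. Payload 4.1 kg.
Tool frame: the origin (TCP) lies at the very end of the fingers, on their centre line; the grasp point (between the pads) lies 19 mm behind it (arm.pinch_z is the z of the grasp point in the tool frame, in m); z points along the fingers, x is the direction in which the jaws open and shut, and the axes are right-handed (so a half turn about z gives the same grasp; the last joint's range is limited). The gripper opens to 85 mm and grips with 20 to 120 N. Pads are 22 mm wide; open, the fingers measure 114 mm over their backs; the gripper's body (76 mm by 85 mm) begins 54 mm behind the grasp point. The pads swing forward as they close: fully open they stand 13 mm farther back than shut.
Start: joints at [1.222, 0.398, 0.045, 1.537, -0.019, 1.207, -0.051], TCP at [0.161, -0.63, 0.231] pointing down, gripper open.
Joint ranges: [-2.82, 2.82], [-0.49, 2.23], [-1.37, 1.46], [0, 2.46], [-1.36, 4.5], [0.23, 2], [-2.94, 2.94]. Speed limits (rad/s): [2.57, 2.57, 3.14, 3.14, 3.14, 3.14, 3.14].

### API

Orientations are given as [roll, pitch, yaw] about the fixed x, y, z axes, in that order (R = Rz(yaw) Ry(pitch) Rx(roll)).
In Python, from cell import arm, grab_frame, get_calibration gives the robot as it stands. The module is installed in compiled form; this text tells all that it offers.
- The arm moves only by the tool jog_arm, never from a script. Its argument "motion" is text: rows parted by semicolons, each of 7 numbers parted by spaces: the shift along the tool's x, y, z in m, then the turn, a rotation vector about the tool's x, y, z in rad, then the gripper command: -1 is shut, 1 is fully open, values between are in proportion. In form: x y z wx wy wz hand; .... A call has 1 to 20 rows; each row is the pose to reach, as a shift and turn from the pose measured when the call began, along the tool's axes at that moment; what a row does not reach only later rows make up. A row lasts 1/12 s, in which the tool goes at most 41.7 mm and 7.16 degrees, less where a joint would pass 70% of its speed; a pose out of reach is approached as far as the arm can. A call with a gripper value outside its range is refused whole. The fingers move at their own pace and stop on an object; the grip force is fixed at half the most. Time passes only in rows, so rows that repeat a pose let the fingers close. It gives the time, the measured TCP pose, the force and the opening at its end, in the units of the state.
- arm.get_obs(): the state, without advancing time (a new reading comes with each control period).
- grab_frame(name): name is "scene" or "top" or "wrist"; returns (picture, depth): 480x640x3 uint8, blue, green, red; 480x640 float32, m along the optical axis (not along the pixel's ray), 0 where there is no reading.
- get_calibration(name): a dict with "mtx" (3x3 intrinsics, pixels), "distortion" ([k1, k2, p1, p2, k3] as OpenCV has them; the pictures are not rectified), "R" (3x3) and "t" (3): a world point X has camera coordinates R X + t. Camera axes: x right, y down, z forward; pixel columns grow to the right and rows downward; lengths in m; the calibration is good to about 2 mm. A picture is of the moment at which its call begins: read the wrist's pose just before it. get_calibration takes no time and is no camera call; for the wrist camera it gives the pose at the moment of the call.
- arm.job_done(): hands the job in, once; it reports no verdict.
The state is a dict: "t": time; "qpos": joint angles; "joint_vel": joint speeds; "effort": joint torques, N m; "tcp_pos": TCP position; "tool_rot": TCP orientation; "wrist_force": force on the tool from outside, world axes, zero at the start; "torque": the same for the moment, N m; "grip_width": finger opening in m.
Only numpy, scipy, OpenCV 4.12 (cv2) and the standard library are available. Lean on these libraries where they do the work, as an engineer would, in place of code of your own. Each camera call takes 0.05 s, during which the arm holds its last target. There are 200 camera calls.

### The job

One of the three bolts on the clamp rail has come loose: with the fingers, gently tap the three bolt heads one after another, going from the robot's left (+y) to its right, and notice which one gives way when pushed down. Then lift the hinged guard cap of that loose bolt until it stands well open, about 50 degrees, and finish while still holding it up there so that a workmate can get at the bolt with a spanner. Keep the caps of the two tight bolts shut and do not disturb the things lying around.

Things in the scene. Friction and masses are not known exactly. Their poses are not given: they have to be found in the camera images.
- rail: Aluminium clamp rail fixed to the bench, 120 x 440 x 12 mm (x, y, z). Origin at the centre of its underside, on the bench; its y axis runs along the rail (towards the robot's left), its x axis away from the robot, across the rail, and stays level. Three look-alike bolt stations stand on it in a row about 130 mm apart: left, middle and right; any of the letters a, b, c may be in any place, and the letters say nothing else.
- bolt_a: Bolt of station a: upright round steel head 20 mm across. Origin: centre of its flat top, 52 mm above the bench, 14 mm proud of the closed cap (through a 30 mm hole in it). A tight bolt does not move when pushed down; the loose one looks the same but sinks 7 mm (0.3 N per mm), bottoms hard, and springs back. It is also turned by 0.004 rad, too little to see or measure: only a tap finds it.
- bolt_b: Bolt of station b: upright round steel head 20 mm across. Origin: centre of its flat top, 52 mm above the bench, 14 mm proud of the closed cap (through a 30 mm hole in it). A tight bolt does not move when pushed down; the loose one looks the same but sinks 7 mm (0.3 N per mm), bottoms hard, and springs back. It is also turned by 0.004 rad, too little to see or measure: only a tap finds it.
- bolt_c: Bolt of station c: upright round steel head 20 mm across. Origin: centre of its flat top, 52 mm above the bench, 14 mm proud of the closed cap (through a 30 mm hole in it). A tight bolt does not move when pushed down; the loose one looks the same but sinks 7 mm (0.3 N per mm), bottoms hard, and springs back. It is also turned by 0.004 rad, too little to see or measure: only a tap finds it.
- cap_a (a joint): Opening angle (rad) of the hinged steel guard cap of station a: 0 shut (flat, at the start), 1.3 at its stop; it falls shut by its own weight (0.18 to 0.35 kg) from any angle. The cap is a flat plate 80 x 66 x 6 mm (rail x, y, z), top 38 mm above the bench, with the bolt at its middle. Its level hinge runs along rail y, at the plate's edge farthest from the robot, 35 mm above the bench. Opening lifts the edge nearest the robot.
- cap_a_tab (a point): Centre of the pull tab of cap a: a steel disc 22 mm across and 16 mm thick, standing on edge with its flat faces towards rail +y and -y, on the end of a tongue 14 mm wide that sticks out of the cap's middle towards the robot. Closed: 43 mm above the bench, 75 mm from the bolt's axis towards rail -x, 115 mm from the hinge line and 8 mm above it. Clear on both sides; pinched on its flat faces from above it can pivot between the fingers as the cap swings up.
- cap_b (a joint): Opening angle (rad) of the hinged steel guard cap of station b: 0 shut (flat, at the start), 1.3 at its stop; it falls shut by its own weight (0.18 to 0.35 kg) from any angle. The cap is a flat plate 80 x 66 x 6 mm (rail x, y, z), top 38 mm above the bench, with the bolt at its middle. Its level hinge runs along rail y, at the plate's edge farthest from the robot, 35 mm above the bench. Opening lifts the edge nearest the robot.
- cap_b_tab (a point): Centre of the pull tab of cap b: a steel disc 22 mm across and 16 mm thick, standing on edge with its flat faces towards rail +y and -y, on the end of a tongue 14 mm wide that sticks out of the cap's middle towards the robot. Closed: 43 mm above the bench, 75 mm from the bolt's axis towards rail -x, 115 mm from the hinge line and 8 mm above it. Clear on both sides; pinched on its flat faces from above it can pivot between the fingers as the cap swings up.
- cap_c (a joint): Opening angle (rad) of the hinged steel guard cap of station c: 0 shut (flat, at the start), 1.3 at its stop; it falls shut by its own weight (0.18 to 0.35 kg) from any angle. The cap is a flat plate 80 x 66 x 6 mm (rail x, y, z), top 38 mm above the bench, with the bolt at its middle. Its level hinge runs along rail y, at the plate's edge farthest from the robot, 35 mm above the bench. Opening lifts the edge nearest the robot.
- cap_c_tab (a point): Centre of the pull tab of cap c: a steel disc 22 mm across and 16 mm thick, standing on edge with its flat faces towards rail +y and -y, on the end of a tongue 14 mm wide that sticks out of the cap's middle towards the robot. Closed: 43 mm above the bench, 75 mm from the bolt's axis towards rail -x, 115 mm from the hinge line and 8 mm above it. Clear on both sides; pinched on its flat faces from above it can pivot between the fingers as the cap swings up.
- spanner: Bystander: steel spanner 170 mm long lying on the bench near the robot. Origin on the bench under it.
- weight_center (a point): Bystander: brass pattern weight, upright cylinder 64 mm across, 45 mm high, beyond the right end of the rail. Point at its centre.
- jar: Bystander: closed amber glass jar, 60 mm across, 90 mm high, beyond the left end of the rail. Origin at the centre of its underside.
- mallet: Bystander: hammer 240 mm long lying beyond the rail, roughly along world y. Origin on the bench under it.

How it is judged:
On the way, in this order (a step that is already met when the one before it is completed fails the run):
1. the left bolt head is tapped with the fingers (over 0.8 N for 0.05 s) (((y of bolt_a in the frame of rail above 0.07 m and contact force between the fingers and bolt_a above 0.8 N) or (y of bolt_b in the frame of rail above 0.07 m and contact force between the fingers and bolt_b above 0.8 N) or (y of bolt_c in the frame of rail above 0.07 m and contact force between the fingers and bolt_c above 0.8 N))), for 0.05 s.
2. the middle bolt head is tapped with the fingers (over 0.8 N for 0.05 s) (((y of bolt_a in the frame of rail between -0.07 and 0.07 m and contact force between the fingers and bolt_a above 0.8 N) or (y of bolt_b in the frame of rail between -0.07 and 0.07 m and contact force between the fingers and bolt_b above 0.8 N) or (y of bolt_c in the frame of rail between -0.07 and 0.07 m and contact force between the fingers and bolt_c above 0.8 N))), for 0.05 s.
3. the right bolt head is tapped with the fingers (over 0.8 N for 0.05 s) (((y of bolt_a in the frame of rail below -0.07 m and contact force between the fingers and bolt_a above 0.8 N) or (y of bolt_b in the frame of rail below -0.07 m and contact force between the fingers and bolt_b above 0.8 N) or (y of bolt_c in the frame of rail below -0.07 m and contact force between the fingers and bolt_c above 0.8 N))), for 0.05 s.
4. after that, the loose bolt's cap is lifted (over 0.65 rad) by the fingers (((angle between the x axis of bolt_a and the x axis of rail, either way round above 0.002 rad and value of joint cap_a above 0.65 rad and contact force between the fingers and cap_a above 0.3 N) or (angle between the x axis of bolt_b and the x axis of rail, either way round above 0.002 rad and value of joint cap_b above 0.65 rad and contact force between the fingers and cap_b above 0.3 N) or (angle between the x axis of bolt_c and the x axis of rail, either way round above 0.002 rad and value of joint cap_c above 0.65 rad and contact force between the fingers and cap_c above 0.3 N))), for 0.2 s.
At the end, for the whole second after the job is handed in: The guard cap of the loose bolt (the one that sinks; the judge knows it by its tiny turn) is held by the fingers (contact force over 0.3 N), still, at least 0.65 rad (37 degrees) open; the other two caps are shut (under 0.1 rad) (((angle between the x axis of bolt_a and the x axis of rail, either way round above 0.002 rad and value of joint cap_a above 0.65 rad and contact force between the fingers and cap_a above 0.3 N) or (angle between the x axis of bolt_b and the x axis of rail, either way round above 0.002 rad and value of joint cap_b above 0.65 rad and contact force between the fingers and cap_b above 0.3 N) or (angle between the x axis of bolt_c and the x axis of rail, either way round above 0.002 rad and value of joint cap_c above 0.65 rad and contact force between the fingers and cap_c above 0.3 N)) and (angle between the x axis of bolt_a and the x axis of rail, either way round above 0.002 rad or value of joint cap_a below 0.1 rad) and (angle between the x axis of bolt_b and the x axis of rail, either way round above 0.002 rad or value of joint cap_b below 0.1 rad) and (angle between the x axis of bolt_c and the x axis of rail, either way round above 0.002 rad or value of joint cap_c below 0.1 rad) and velocity of joint cap_a between -0.1 and 0.1 rad/s and velocity of joint cap_b between -0.1 and 0.1 rad/s and velocity of joint cap_c between -0.1 and 0.1 rad/s); the arm keeps its last pose, push and grip.
It fails at once if the cap of a tight bolt is lifted (over 0.25 rad) ((angle between the x axis of bolt_a and the x axis of rail, either way round below 0.002 rad and value of joint cap_a above 0.25 rad) or (angle between the x axis of bolt_b and the x axis of rail, either way round below 0.002 rad and value of joint cap_b above 0.25 rad) or (angle between the x axis of bolt_c and the x axis of rail, either way round below 0.002 rad and value of joint cap_c above 0.25 rad)).
It fails at once if a bolt head is struck with more than 60 N (contact force between the fingers and bolt_a above 60 N or contact force between the fingers and bolt_b above 60 N or contact force between the fingers and bolt_c above 60 N).
It fails at once if the spanner, weight, jar or mallet is moved more than 30 mm (distance of any of spanner, weight_center, jar, mallet from where it was at the start of the episode above 0.03 m).
It fails at once if the spanner, weight, jar or mallet touches a cap (contact force between any of spanner, weight, jar, mallet and cap_a above 0.1 N or contact force between any of spanner, weight, jar, mallet and cap_b above 0.1 N or contact force between any of spanner, weight, jar, mallet and cap_c above 0.1 N).
It also fails if it takes over 51 s, if anything falls off the work surface, if the arm or the gripper's body presses on something with over 40 N, if the wrist force passes 120 N, or if a joint passes its speed limit or range.

## Working session

There is one attempt and no reset: what is moved stays moved. The work goes in short steps, Python scripts to look and compute and a tool call to move; the robot and the scene stay as the last step left them, time stands still between calls to the robot, and variables do not carry over. Pictures are saved under pics/ and viewed, about 8 in all and at most 12, crops included, and the job is handed in when it is done.

Besides the shell and the picture viewer there is one more tool, called after ">>>" as name(argument=value, ...) on one line, values as JSON. jog_arm: Moves the arm, as the interface text tells. Its arguments: {"type":"object","properties":{"motion":{"type":"string"}},"required":["motion"]}

```bash
mkdir -p pics
python3 - <<'E'
from cell import arm, grab_frame, get_calibration
import cv2,numpy as np
o=arm.get_obs();print({k:np.round(v,3) for k,v in o.items()},arm.pinch_z)
for n in("scene","top"):
    p,d=grab_frame(n);cv2.imwrite(f"pics/{n}0.png",p);np.save(f"pics/{n}0.npy",d)
    c=get_calibration(n);print(n,np.round(c["mtx"],1).tolist(),np.round(c["R"],3).tolist(),np.round(c["t"],3),c["distortion"])
E
```

```text
{'t': np.float64(0.0), 'qpos': array([ 1.222,  0.399,  0.045,  1.538, -0.019,  1.207, -0.051]), 'joint_vel': array([-0.   , -0.001, -0.   , -0.002, -0.001,  0.   , -0.001]), 'effort': array([ 0.0000e+00, -4.7512e+01,  1.3640e+00, -2.5422e+01,  1.1000e-02,
        1.0000e-02, -0.0000e+00]), 'tcp_pos': array([ 0.161, -0.629,  0.23 ]), 'tool_rot': array([ 3.141e+00,  2.000e-03, -1.321e+00]), 'wrist_force': array([-1.134,  1.12 ,  0.323]), 'torque': array([-0.02 ,  0.053, -0.021]), 'grip_width': np.float64(0.085)} -0.0187
scene [[465.1, 0.0, 317.0], [0.0, 465.1, 235.1], [0.0, 0.0, 1.0]] [[-0.349, 0.937, 0.006], [0.785, 0.296, -0.543], [-0.511, -0.185, -0.839]] [ 0.193 -0.402  1.316] [-0.04748833  0.          0.          0.          0.        ]
top [[564.7, 0.0, 317.5], [0.0, 564.7, 244.6], [0.0, 0.0, 1.0]] [[0.024, -1.0, 0.01], [-0.981, -0.025, -0.192], [0.192, -0.006, -0.981]] [-0.005  0.551  1.433] [-0.13734061  0.          0.          0.          0.        ]
```

View pics/top0.png

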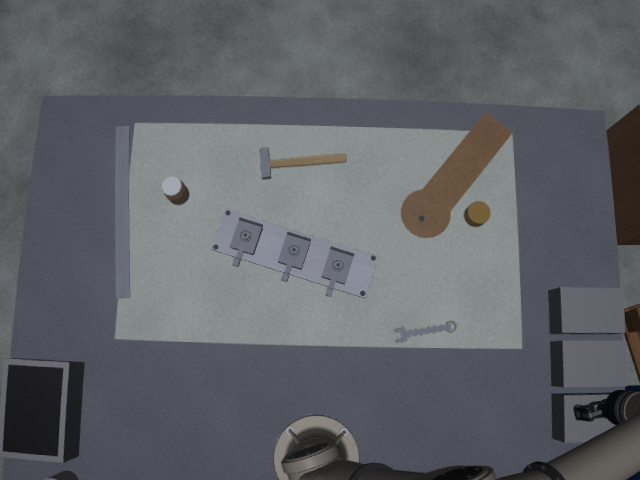

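View pics/scene0.png

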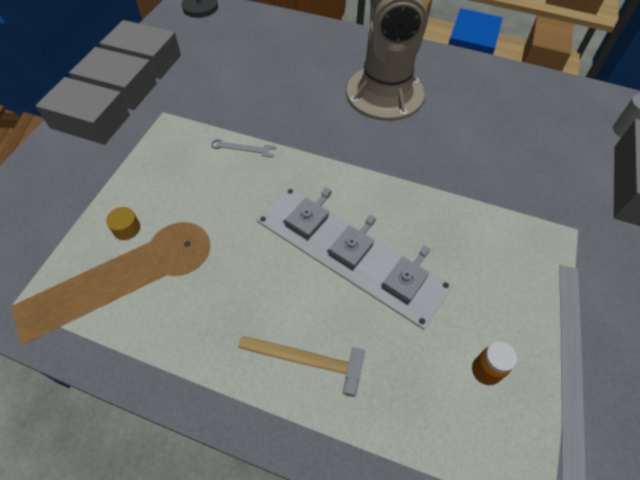

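The top view shows the rail turned about 15°. The bolts are at about (245,236), (294,250) and (338,265), the rail screws at the corners, the spanner at (425,331), the weight at (478,213), the jar at (175,190) and the mallet at (300,160). The scene view agrees, with bolts at (406,277), (351,243) and (306,213).

```bash
cat > h.py <<'E'
from cell import arm, grab_frame, get_calibration
import cv2,numpy as np
def ray(c,px):
    u=cv2.undistortPoints(np.array(px,float).reshape(-1,1,2),c["mtx"],c["distortion"]).reshape(-1,2)
    return -c["R"].T@c["t"], np.c_[u,np.ones(len(u))]@c["R"]
def onplane(c,px,z):
    o,d=ray(c,px);return o+d*((z-o[2])/d[:,2])[:,None]
E
python3 - <<'E'
from h import *
T=get_calibration("top");S=get_calibration("scene")
for n,c,b,s in(("top",T,[(245,236),(294,250),(338,265)],[(228,213),(215,247),(374,257),(363,294)]),("scene",S,[(406,277),(351,243),(306,213)],[(422,321),(446,285),(263,219),(290,191)])):
    P=onplane(c,b,.052);print(n,P.round(3).tolist(),np.linalg.norm(np.diff(P,axis=0),axis=1))
    Q=onplane(c,s,.014);print(Q.round(3).tolist(),Q.mean(0),np.arctan2(*(-(Q[0]+Q[1]-Q[2]-Q[3])[:2]*[1,-1])))
a=cv2.imread("pics/top0.png")[195:310,195:395];b=cv2.imread("pics/scene0.png")[175:335,245:460]
cv2.imwrite("pics/cr.png",np.vstack([cv2.resize(a,(640,368),interpolation=3)]));cv2.imwrite("pics/cs.png",cv2.resize(b,None,fx=3.5,fy=3.5,interpolation=3))
E
```

```text
top [[0.57, 0.201, 0.052], [0.536, 0.07, 0.052], [0.499, -0.047, 0.052]] [0.13528169 0.12213242]
[[0.641, 0.255, 0.014], [0.545, 0.286, 0.014], [0.529, -0.145, 0.014], [0.428, -0.116, 0.014]] [0.53592935 0.06983335 0.014     ] -0.27855305868953134
scene [[0.579, 0.202, 0.052], [0.542, 0.072, 0.052], [0.503, -0.045, 0.052]] [0.13498001 0.12337613]
[[0.643, 0.258, 0.014], [0.547, 0.287, 0.014], [0.528, -0.141, 0.014], [0.431, -0.114, 0.014]] [0.53703158 0.07267513 0.014     ] -0.2813929356800685
```

View pics/cr.png

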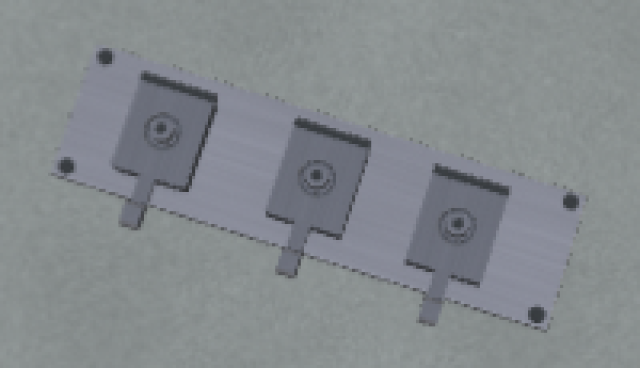

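View pics/cs.png

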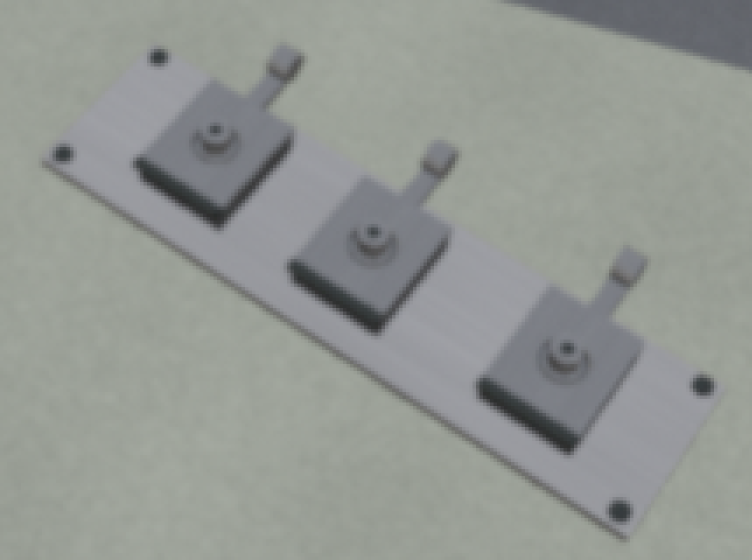

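The crops give finer bolt tops: (245.3,235.3), (294.1,250.3) and (337.8,265.3) in top, and (407,274.7), (351.9,241.3) and (306.4,212.1) in scene. Next I triangulate them.

```bash
cat >> h.py <<'E'
from scipy.spatial.transform import Rotation as Ro
def delta(xyz,yaw=None):
    o=arm.get_obs();R=Ro.from_euler("xyz",o["tool_rot"])
    s=R.inv().apply(np.array(xyz)-o["tcp_pos"])
    w=np.zeros(3) if yaw is None else (R.inv()*Ro.from_euler("xyz",[np.pi,0,yaw])).as_rotvec()
    return np.round(np.r_[s,w],4)
E
python3 - <<'E'
from h import *
T=get_calibration("top");S=get_calibration("scene")
tp=np.array([(245.3,235.3),(294.1,250.3),(337.8,265.3)])-.35;sp=np.array([(407,274.7),(351.9,241.3),(306.4,212.1)])-.35
P=[]
(o1,d1),(o2,d2)=ray(T,tp),ray(S,sp)
for a,b in zip(d1,d2):
    k=np.linalg.lstsq(np.c_[a,-b],o2-o1,rcond=None)[0];p,q=o1+k[0]*a,o2+k[1]*b;print("tri",(p+q)/2,np.linalg.norm(p-q))
A,B=onplane(T,tp,.052),onplane(S,sp,.052);P=(A+B)/2;print(A.round(4),B.round(4),P.round(4))
x=np.array([np.cos(-.28),np.sin(-.28),0]);tab=P-.075*x;tab[:,2]=.043
st=np.array([(628,265),(439,158),(285,62)])/3.5+[245-.35,175-.35]
print("tabs",tab.round(4),onplane(S,st,.05).round(4))
np.save("bolts.npy",P)
print("via",delta([.45,-.2,.17],-1.85),"left",delta([*P[0,:2],.085],-1.85))
E
```

```text
tri [0.5728925  0.20134599 0.05158223] 0.0008133020382710577
tri [0.53585699 0.07113359 0.05098515] 0.0013789794980725548
tri [ 0.49896499 -0.04552834  0.05147632] 0.0006573693607261304
[[ 0.5728  0.2009  0.052 ]
 [ 0.5358  0.0704  0.052 ]
 [ 0.4988 -0.0452  0.052 ]] [[ 0.5731  0.2017  0.052 ]
 [ 0.5363  0.0719  0.052 ]
 [ 0.4994 -0.0457  0.052 ]] [[ 0.573   0.2013  0.052 ]
 [ 0.5361  0.0712  0.052 ]
 [ 0.4991 -0.0454  0.052 ]]
tabs [[ 0.5009  0.222   0.043 ]
 [ 0.464   0.0919  0.043 ]
 [ 0.427  -0.0247  0.043 ]] [[ 0.5035  0.2219  0.05  ]
 [ 0.4687  0.0926  0.05  ]
 [ 0.4313 -0.0233  0.05  ]]
via [-3.442e-01 -3.866e-01  6.090e-02  5.000e-04  1.700e-03  5.292e-01] left [-7.025e-01 -6.050e-01  1.465e-01  5.000e-04  1.700e-03  5.292e-01]
```

>>> jog_arm(motion="-0.344 -0.387 0.04 0 0 0.53 -1;-0.344 -0.387 0.04 0 0 0.53 -1;-0.344 -0.387 0.04 0 0 0.53 -1;-0.344 -0.387 0.04 0 0 0.53 -1;-0.344 -0.387 0.04 0 0 0.53 -1;-0.344 -0.387 0.04 0 0 0.53 -1;-0.344 -0.387 0.04 0 0 0.53 -1;-0.344 -0.387 0.04 0 0 0.53 -1;-0.344 -0.387 0.04 0 0 0.53 -1;-0.344 -0.387 0.04 0 0 0.53 -1;-0.344 -0.387 0.04 0 0 0.53 -1;-0.344 -0.387 0.04 0 0 0.53 -1;-0.703 -0.605 0.1 0 0 0.53 -1;-0.703 -0.605 0.1 0 0 0.53 -1;-0.703 -0.605 0.1 0 0 0.53 -1;-0.703 -0.605 0.1 0 0 0.53 -1;-0.703 -0.605 0.1 0 0 0.53 -1;-0.703 -0.605 0.1 0 0 0.53 -1;-0.703 -0.605 0.1 0 0 0.53 -1;-0.703 -0.605 0.1 0 0 0.53 -1")

```text
t: 1.77
tcp_pos: [0.5387, 0.0971, 0.1465]
tool_rot: [3.14, 0.001, -1.851]
wrist_force: [1.3, -0.4, 0.1]
grip_width: 0.0
```

```bash
python3 -c "
from h import *
P=np.load('bolts.npy');print(delta([*P[0,:2],.06],-1.85),delta([*P[0,:2],.052],-1.85))"
```

```text
[-0.1095 -0.0042  0.0866  0.0013  0.0011 -0.0011] [-0.1095 -0.0042  0.0946  0.0013  0.0011 -0.0011]
```

>>> jog_arm(motion="-0.11 -0.004 0.04 0 0 0 -1;-0.11 -0.004 0.05 0 0 0 -1;-0.11 -0.004 0.06 0 0 0 -1;-0.11 -0.004 0.075 0 0 0 -1;-0.11 -0.004 0.083 0 0 0 -1;-0.11 -0.004 0.087 0 0 0 -1;-0.11 -0.004 0.087 0 0 0 -1;-0.11 -0.004 0.087 0 0 0 -1")

```text
t: 2.43
tcp_pos: [0.5735, 0.2, 0.0603]
tool_rot: [3.141, 0.001, -1.854]
wrist_force: [-0.1, 0.0, -0.0]
grip_width: 0.0003
```

>>> jog_arm(motion="0 0.001 0.004 0 0 0 -1;0 0.001 0.006 0 0 0 -1;0 0.001 0.007 0 0 0 -1;0 0.001 0.008 0 0 0 -1;0 0.001 0.009 0 0 0 -1;0 0.001 0.01 0 0 0 -1;0 0.001 0.01 0 0 0 -1")

```text
t: 3.02
tcp_pos: [0.5726, 0.2002, 0.0502]
tool_rot: [-3.142, 0.0, -1.854]
wrist_force: [0.1, -1.2, -0.3]
grip_width: 0.0
```

>>> jog_arm(motion="0 0 0.001 0 0 0 -1;0 0 0.002 0 0 0 -1;0 0 0.003 0 0 0 -1;0 0 0.003 0 0 0 -1;0 0 0.003 0 0 0 -1")

```text
t: 3.43
tcp_pos: [0.5727, 0.2003, 0.0473]
tool_rot: [-3.142, 0.001, -1.854]
wrist_force: [-0.3, 0.1, 2.1]
grip_width: 0.0
```

>>> jog_arm(motion="0 0 0.001 0 0 0 -1;0 0 0.0015 0 0 0 -1;0 0 0.0015 0 0 0 -1")

```text
t: 3.68
tcp_pos: [0.5728, 0.2002, 0.0458]
tool_rot: [-3.141, 0.001, -1.854]
wrist_force: [-0.8, -0.3, 1.8]
grip_width: 0.0
```

>>> jog_arm(motion="0 0 0 0 0 0 -1")

```text
t: 3.77
tcp_pos: [0.5728, 0.2002, 0.0458]
tool_rot: [-3.141, 0.001, -1.854]
wrist_force: [-0.9, -0.2, 1.6]
grip_width: 0.0002
```

>>> jog_arm(motion="0 0 0 0 0 0 -1")

```text
t: 3.85
tcp_pos: [0.5728, 0.2003, 0.0458]
tool_rot: [-3.141, 0.0, -1.854]
wrist_force: [-0.1, -1.2, 1.7]
grip_width: -0.0002
```

```bash
python3 -c "
from h import *
o=arm.get_obs();print(o['tcp_pos'],o['wrist_force'],o['torque'])
p,d=grab_frame('scene');cv2.imwrite('pics/tapL.png',cv2.resize(p[130:350,230:480],None,fx=3,fy=3,interpolation=3))
f=[]
for i in range(6): grab_frame('wrist');f.append(arm.get_obs()['wrist_force'])
print(np.round(f,2))"
```

```text
[0.57275596 0.20025375 0.0458124 ] [-0.05176963 -1.16090736  1.67760438] [-0.12511959  0.08324591 -0.01077631]
[[-0.22  0.04  1.4 ]
 [-0.26  0.33  1.78]
 [-0.37 -1.09  1.6 ]
 [ 0.2  -0.47  2.08]
 [-0.96 -0.68  2.45]
 [ 0.02 -0.78  2.67]]
```

View pics/tapL.png

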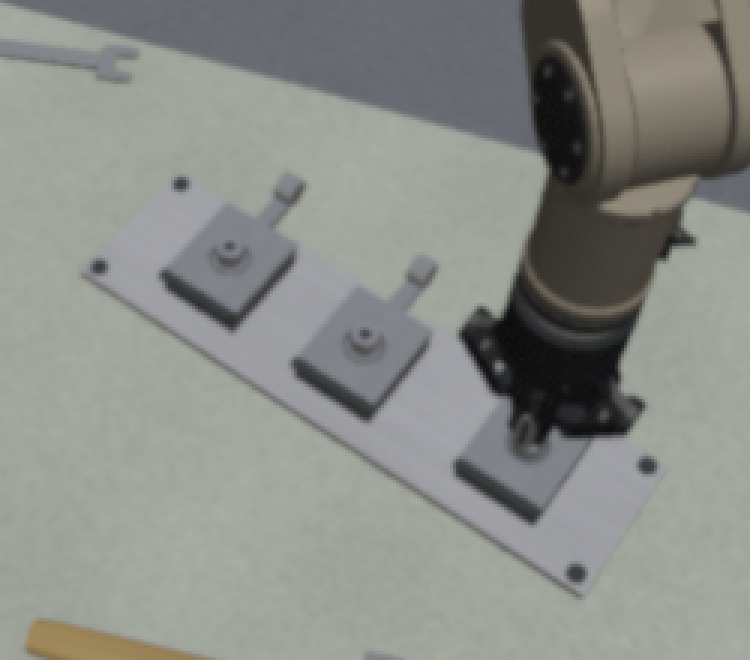

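The fingers sit on the left bolt head, which has sunk about 6 mm under about 1.9 N (6.2 × 0.3). The left bolt is the loose one. I still have to tap the other two.

```bash
python3 -c "
from h import *
P=np.load('bolts.npy');print(delta([*P[1,:2],.056],-1.85))"
```

```text
[ 0.1342 -0.0008 -0.0103 -0.0002  0.0005 -0.0036]
```

>>> jog_arm(motion="0 0 -0.03 0 0 0 -1;0 0 -0.04 0 0 0 -1;0.04 0 -0.04 0 0 0 -1;0.08 -0.001 -0.04 0 0 0 -1;0.12 -0.001 -0.04 0 0 0 -1;0.134 -0.001 -0.04 0 0 0 -1;0.134 -0.001 -0.03 0 0 0 -1;0.134 -0.001 -0.02 0 0 0 -1;0.134 -0.001 -0.014 0 0 0 -1;0.134 -0.001 -0.011 0 0 0 -1;0.134 -0.001 -0.009 0 0 0 -1;0.134 -0.001 -0.008 0 0 0 -1;0.134 -0.001 -0.008 0 0 0 -1")

```text
t: 5.28
tcp_pos: [0.5364, 0.0722, 0.0535]
tool_rot: [3.141, 0.001, -1.852]
wrist_force: [0.3, -0.2, -0.5]
grip_width: 0.0001
```

>>> jog_arm(motion="0 0 0.001 0 0 0 -1;0 0 0.0015 0 0 0 -1;0 0 0.002 0 0 0 -1;0 0 0.0025 0 0 0 -1;0 0 0.0025 0 0 0 -1")

```text
t: 5.7
tcp_pos: [0.5367, 0.0728, 0.0521]
tool_rot: [-3.141, 0.001, -1.852]
wrist_force: [-2.2, 0.7, 6.6]
grip_width: 0.0001
```

The middle bolt is tight: 6.6 N with no sinking. On to the right one.

```bash
python3 -c "
from h import *
P=np.load('bolts.npy');print(delta([*P[2,:2],.056],-1.85))"
```

```text
[ 0.124   0.0033 -0.004  -0.0004  0.0012 -0.0021]
```

>>> jog_arm(motion="0 0 -0.02 0 0 0 -1;0 0 -0.033 0 0 0 -1;0.04 0.001 -0.033 0 0 0 -1;0.08 0.002 -0.033 0 0 0 -1;0.115 0.003 -0.033 0 0 0 -1;0.124 0.003 -0.03 0 0 0 -1;0.124 0.003 -0.02 0 0 0 -1;0.124 0.003 -0.012 0 0 0 -1;0.124 0.003 -0.007 0 0 0 -1;0.124 0.003 -0.004 0 0 0 -1;0.124 0.003 -0.002 0 0 0 -1;0.124 0.003 -0.001 0 0 0 -1;0.124 0.003 -0.001 0 0 0 -1")

```text
t: 6.78
tcp_pos: [0.4996, -0.0447, 0.0527]
tool_rot: [-3.142, 0.001, -1.851]
wrist_force: [0.1, 0.0, 0.1]
grip_width: -0.0002
```

>>> jog_arm(motion="0 0 0.001 0 0 0 -1;0 0 0.0015 0 0 0 -1;0 0 0.002 0 0 0 -1;0 0 0.0025 0 0 0 -1;0 0 0.0025 0 0 0 -1")

```text
t: 7.2
tcp_pos: [0.5001, -0.0445, 0.0521]
tool_rot: [-3.141, 0.001, -1.851]
wrist_force: [-4.4, 0.5, 13.2]
grip_width: -0.0002
```

```bash
python3 -c "
from h import *
P=np.load('bolts.npy');x=np.array([np.cos(-.28),np.sin(-.28),0]);t=P[0]-.075*x
print(t,delta([*t[:2],.1],-1.85),delta([*t[:2],.0245],-1.85))"
```

```text
[0.50087473 0.22203937 0.052     ] [-0.2564  0.0728 -0.0477 -0.0007  0.0011 -0.0006] [-0.2563  0.0728  0.0278 -0.0007  0.0011 -0.0006]
```

The right bolt is tight too, at 13 N. Next I go above the left tab with the fingers part open.

>>> jog_arm(motion="0 0 -0.03 0 0 0 -1;0 0 -0.05 0 0 0 -1;-0.04 0.012 -0.06 0 0 0 0;-0.08 0.024 -0.06 0 0 0 0;-0.12 0.036 -0.06 0 0 0 0;-0.16 0.048 -0.06 0 0 0 0;-0.2 0.06 -0.06 0 0 0 0;-0.24 0.07 -0.06 0 0 0 0;-0.256 0.073 -0.055 0 0 0 0;-0.256 0.073 -0.048 0 0 0 0;-0.256 0.073 -0.048 0 0 0 0;-0.256 0.073 -0.048 0 0 0 0")

```text
t: 8.2
tcp_pos: [0.5002, 0.2201, 0.0997]
tool_rot: [3.141, -0.001, -1.852]
wrist_force: [-0.7, -0.4, -0.8]
grip_width: 0.0425
```

```bash
python3 -c "
from h import *
P=np.load('bolts.npy');x=np.array([np.cos(-.28),np.sin(-.28),0]);t=P[0]-.075*x
print(delta([*t[:2],.1],-1.85),delta([*t[:2],.0235],-1.85))
c=get_calibration('wrist');p,d=grab_frame('wrist');t[2]=.051
q,_=cv2.projectPoints(np.array([t]),cv2.Rodrigues(c['R'])[0],c['t'],c['mtx'],c['distortion']);print(q)
cv2.imwrite('pics/w1.png',p);cv2.imwrite('pics/s1.png',grab_frame('scene')[0])"
```

```text
[-0.002  -0.0001 -0.0003  0.0002 -0.0011 -0.0016] [-0.0021 -0.0002  0.0762  0.0002 -0.0011 -0.0016]
[[[310.54957382 266.78988181]]]
```

View pics/w1.png

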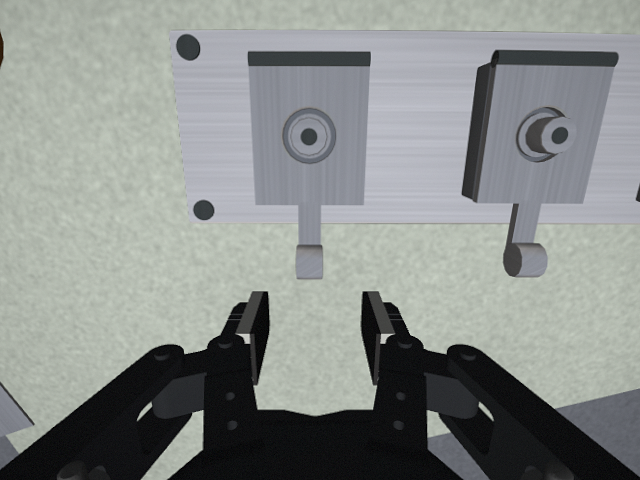

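The wrist view shows the left tab at (310,262), with (310,267) predicted, centred between the open fingers at about (262,335) and (370,335). Lowering and closing.

>>> jog_arm(motion="-0.002 -0.001 0.03 0 0 0 0;-0.002 -0.001 0.045 0 0 0 0;-0.002 -0.001 0.058 0 0 0 0;-0.002 -0.001 0.068 0 0 0 0;-0.002 -0.001 0.074 0 0 0 0;-0.002 -0.001 0.076 0 0 0 0;-0.002 -0.001 0.076 0 0 0 0;-0.002 -0.001 0.076 0 0 0 -0.6;-0.002 -0.001 0.076 0 0 0 -1;-0.002 -0.001 0.076 0 0 0 -1;-0.002 -0.001 0.076 0 0 0 -1;-0.002 -0.001 0.076 0 0 0 -1;-0.002 -0.001 0.076 0 0 0 -1")

```text
t: 9.38
tcp_pos: [0.5035, 0.2229, 0.0252]
tool_rot: [-3.139, 0.003, -1.853]
wrist_force: [0.1, 3.5, 3.8]
grip_width: 0.0151
```

>>> jog_arm(motion="0 -0.0005 -0.006 0 0 0 -1;0 -0.0013 -0.0115 0 0 0 -1;0 -0.0025 -0.017 0 0 0 -1;0 -0.004 -0.0227 0 0 0 -1;0 -0.0056 -0.028 0 0 0 -1;0 -0.0075 -0.0337 0 0 0 -1;0 -0.01 -0.039 0 0 0 -1;0 -0.0122 -0.0442 0 0 0 -1;0 -0.0122 -0.0442 0 0 0 -1")

```text
t: 10.13
tcp_pos: [0.5156, 0.2195, 0.0694]
tool_rot: [-3.139, 0.004, -1.854]
wrist_force: [5.0, 4.1, -7.9]
grip_width: 0.0153
```

```bash
python3 -c "
from h import *
c=get_calibration('scene');cv2.imwrite('pics/s2.png',cv2.resize(grab_frame('scene')[0][130:350,230:480],None,fx=3,fy=3,interpolation=3));o=arm.get_obs();print(o['t'],o['tcp_pos'],o['wrist_force'],o['grip_width'])"
```

```text
10.1833 [0.51540381 0.21947464 0.06909706] [ 4.34235312  4.48741728 -6.33271837] 0.014627914954249022
```

View pics/s2.png

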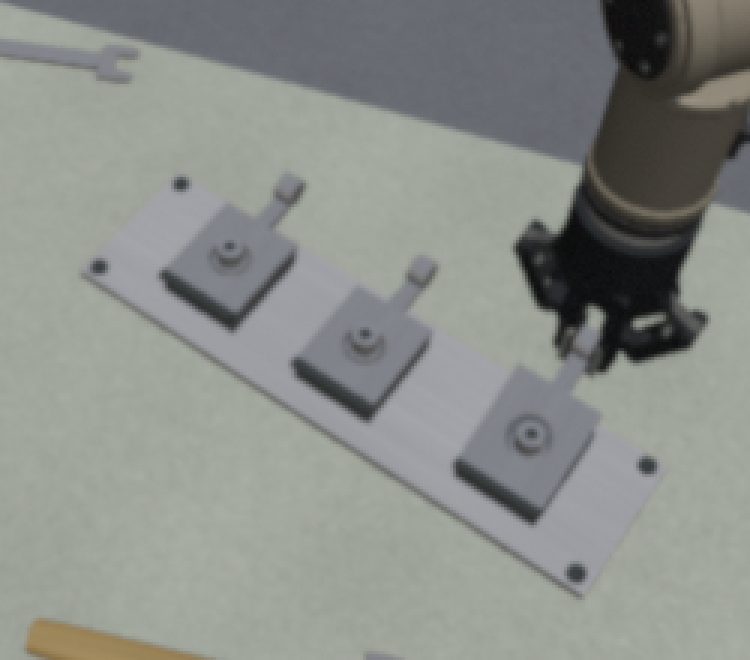

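The cap is rising, with the tab between the fingers at (580,345) and the other caps flat. Continuing along the arc.

>>> jog_arm(motion="0 -0.003 -0.005 0 0 0 -1;0 -0.006 -0.01 0 0 0 -1;0 -0.009 -0.0148 0 0 0 -1;0 -0.0124 -0.0193 0 0 0 -1;0 -0.0161 -0.0238 0 0 0 -1;0 -0.02 -0.028 0 0 0 -1;0 -0.0242 -0.032 0 0 0 -1;0 -0.0286 -0.0359 0 0 0 -1;0 -0.033 -0.0395 0 0 0 -1;0 -0.0376 -0.0429 0 0 0 -1;0 -0.0376 -0.0429 0 0 0 -1;0 -0.0376 -0.0429 0 0 0 -1;0 -0.0376 -0.0429 0 0 0 -1")

```text
t: 11.27
tcp_pos: [0.5496, 0.2095, 0.1105]
tool_rot: [3.141, 0.004, -1.853]
wrist_force: [2.4, 4.0, -8.1]
grip_width: 0.0147
```

```bash
python3 -c "
from h import *
cv2.imwrite('pics/s3.png',cv2.resize(grab_frame('scene')[0][130:350,230:480],None,fx=3,fy=3,interpolation=3));cv2.imwrite('pics/w3.png',grab_frame('wrist')[0])
o=arm.get_obs();print(o['t'],o['tcp_pos'],o['wrist_force'],o['grip_width'],abs(o['joint_vel']).max())
P=np.load('bolts.npy');x=np.array([np.cos(-.28),np.sin(-.28),0]);R=Ro.from_euler('xyz',o['tool_rot'])
g=o['tcp_pos']+R.apply([0,0,arm.pinch_z]);h=P[0]+.04*x;h[2]=.035;d=g-h;a=-d@x;print('r',np.hypot(a,d[2]),'theta',np.arctan2(d[2],a)-.0695)"
```

```text
11.3667 [0.54960192 0.20953447 0.11051794] [ 3.07406664  4.67486868 -7.11299885] 0.014834201487408676 0.0018128950566904693
r 0.11429249286174982 theta 0.8995648692659851
```

View pics/s3.png

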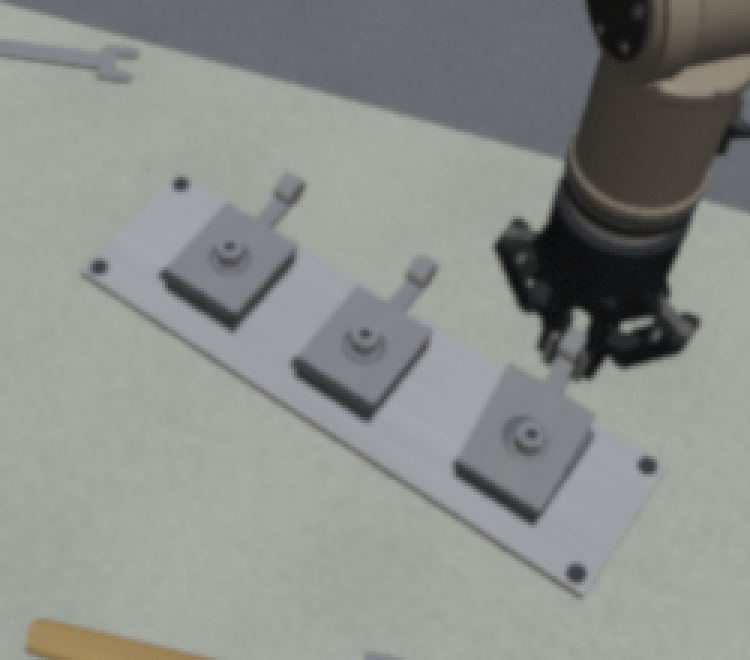

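View pics/w3.png

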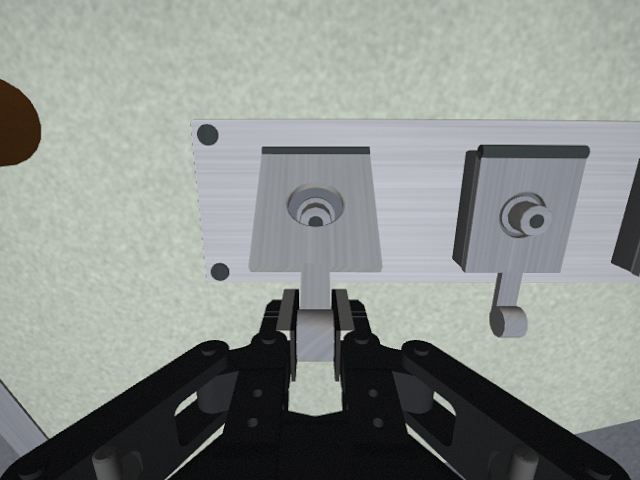

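Both views show the tab still between the pads, at (316,335) in wrist, with the left cap foreshortened and the other caps flat. I check the cap angle from depth.

```bash
python3 -c "
from h import *
c=get_calibration('wrist');p,d=grab_frame('wrist')
def fit(x0,x1,y0,y1):
    v,u=np.mgrid[y0:y1:4,x0:x1:3];z=d[v,u].ravel();px=np.c_[u.ravel(),v.ravel()][z>0];z=z[z>0]
    o,r=ray(c,px);X=o+r*z[:,None];n=np.linalg.svd(X-X.mean(0))[2][2];return len(z),X.mean(0).round(3),'tilt',np.arccos(abs(n[2])).round(3)
print('left',fit(268,282,165,262),fit(355,368,165,262));print('mid',fit(485,495,165,262))
o=arm.get_obs();print(o['t'],o['tcp_pos'],o['wrist_force'])"
```

```text
left (125, array([0.591, 0.22 , 0.073]), 'tilt', np.float64(0.857)) (124, array([0.578, 0.175, 0.073]), 'tilt', np.float64(0.857))
mid (100, array([0.545, 0.093, 0.038]), 'tilt', np.float64(0.034))
11.4167 [0.54959874 0.20951743 0.11052227] [ 1.81936679  4.90442099 -7.74584787]
```

The left cap is 0.86 rad (49°) open and held still, and the middle cap is shut. Handing in.

```bash
python3 -c "
from cell import arm
print(arm.job_done())"
```

```text
the job is handed in; nothing more can be done
None
```

The left bolt is the loose one. Its guard cap is now held open at about 49° in the fingers, and I handed the job in after 11.4 s of the 51 s allowed.

- **Taps, left to right:** The left bolt sank about 6 mm under roughly 1.9 N. The middle bolt held at 6.6 N and the right at 13 N, neither of them sinking.
- **Cap angle:** Wrist depth gave 0.86 rad, and the gripper's position gave 0.90 rad. They differ slightly, but both are well above the 0.65 rad needed.
- **Grip:** The opening read about 15 mm on the 16 mm tab. The arm was still, with about 7–8 N of load on the wrist.
- **Other caps:** The middle cap measured flat, with a tilt of 0.03 rad. I checked the right cap only by eye in the scene picture, where it looks shut.
- **Things lying around:** The arm met no unexpected force on the way. I did not re-measure the spanner, weight, jar or mallet at the end.

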